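# Unlatch and slide open the filter cover

## Robot

A 7-joint arm with a two-finger parallel gripper is mounted at the origin on the work surface. World frame = base frame: x ahead of the robot, y to its left, z up, the work surface at z = 0. Lengths are in m, angles in rad, forces in N, time in s.
With the tool pointing down it reaches from about 0.425 to 0.925 m from the base axis. Payload 6.8 kg.
Tool frame: the origin (TCP) lies midway between the tips of the shut fingers; the grasp point (between the pads) lies 19 mm behind it; y points along the fingers, z is the direction in which the jaws open and shut, and the axes are right-handed (so a half turn about y gives the same grasp; the last joint's range is limited). The gripper opens to 85 mm and grips with 20 to 120 N. Pads are 22 mm wide; open, the fingers measure 114 mm over their backs; the gripper's body (76 mm by 85 mm) begins 54 mm behind the grasp point. The pads swing forward as they close: fully open they stand 13 mm farther back than shut.
Start: joints at [-1.441, 0.477, 0.022, 1.555, -0.011, 1.109, -0.083], TCP at [0.159, 0.656, 0.195] pointing down, gripper open.
Joint ranges: [-2.96, 2.96], [-0.34, 2.1], [-1.41, 1.46], [0.24, 2.44], [-1.37, 4.51], [0.17, 1.92], [-2.96, 2.96]. Speed limits (rad/s): [2.39, 2.39, 3.14, 3.14, 3.14, 3.14, 3.14].

## Interface

Orientations are given as a rotation vector (axis times angle).
In Python, from bench import r gives the robot as it stands.
- The arm moves only by the tool send_rows, never from a script. Its argument "rows" is text: rows parted by semicolons, each of 6 numbers parted by spaces: the shift along the world's x, y, z in m, then the turn, a rotation vector about the world's x, y, z in rad. A call has 1 to 20 rows; each row shifts and turns the commanded pose from where the row before left it; what a row does not reach is not made up. A row lasts 1/10 s, in which the tool goes at most 50 mm and 8.59 degrees, less where a joint would pass 70% of its speed; a pose out of reach is approached as far as the arm can. A call is refused whole if a number of a shift passes 0.05 or a number of a turn 0.15, either way. A call with a gripper value outside its range is refused whole. "grip" is the finger opening in m, from 0 to 0.0854, set as the call begins (left out, the last holds). The fingers move at their own pace and stop on an object; "grip_force" is the grip in N (left out, the last holds). Time passes only in rows, so rows that do not move let the fingers close. It gives the time, the measured TCP pose, the force and the opening at its end, in the units of the state.
- r.get_obs(): the state, without advancing time (a new reading comes with each control period).
- r.grab_frame(name): name is "scene" or "top" or "wrist"; returns a dict with "pixels" (384x512x3 uint8, red, green, blue), "intrinsics" (3x3 intrinsics, pixels), "position" and "orientation" of the camera in the world. Camera axes: x right, y up, looking along -z (the intrinsics and any distortion apply to the point x, -y, -z); pixel columns grow to the right and rows downward; lengths in m; the calibration is good to about 2 mm. A picture is of the moment at which its call begins. There is no depth.
- r.hand_in(): hands the job in, once; it reports no verdict.
The state is a dict: "clock": time; "joints": joint angles; "qvel": joint speeds; "tau": joint torques, N m; "tcp_pos": TCP position; "orientation": TCP orientation; "contact_force": force on the tool from outside, world axes, zero at the start; "moment": the same for the moment, N m; "grip_width": finger opening in m.
Only numpy, scipy, OpenCV 4.12 (cv2) and the standard library are available. Lean on these libraries where they do the work, as an engineer would, in place of code of your own. Each camera call takes 0.05 s, during which the arm holds its last target.

## Task

Open the bench air-filter unit: press its spring tab down with a fingertip until the cover springs free, then gently push the cover along the runners until it is completely off the filter bay and lies flat on the unit's parking shelf. Only press and push: do not pinch or lift the cover, and leave the other things on the bench alone.

Things in the scene. Friction and masses are not known exactly. Their poses are not given: they have to be found in the camera images.
- unit: Fixed low white box, 300 (x) x 190 (y) x 71 mm high, lying across in front of the robot. Origin at bench level; x points the way the cover slides off, z up. Box spans x -150..150, y -85..105. Runners for the cover, tops at z 55 mm, run along x -136..149. Filter bay (the cover's seat): x -120..-20. A wall (top z 71) stands at x -150..-137, lips (top z 71) at x -135..-55, y under -71 and over 31.
- shelf_mid (a point): Centre of the parking shelf, on the cover's track, at runner height: x 65, y -20, z 55 mm in the unit's frame. The shelf spans x -20..149 and has low curbs at its sides but no stop at its far end: a cover pushed too far overhangs and falls.
- cover: Loose grey cover plate, 100 (x) x 110 (y) x 10 mm, about 0.2 kg. Origin at the centre of its underside; axes as the unit's. Shut it lies at about x -69, y -20, z 55 mm in the unit's frame. An ear (12 mm in x, centred at x 31, out to y 73, top 14 mm above the underside) rests against the tab's ridge and holds it shut. Once freed, a spring (4 N) shifts it 16 mm along x; then it slides with 1 to 3 N.
- rib (a point): On the cover: centre of the back face (the one to push on, facing -x) of its upright push rib, 20 mm above the cover's underside. The rib is 8 mm thick in x, 60 mm wide in y, and stands 10 to 31 mm above the underside; in the cover's frame this point is x -14, y 0.
- tab_pad (a point): Centre of the top of the tab's press pad, a grey 40 x 40 mm square with three fine ribs beside the cover, on the robot's side; x -25, y 78, z 69 mm in the unit's frame when up. Moves with the tab. An 8 mm wide ridge runs from it to the cover's ear, whose tip is 25 mm from this point: press here or a little outward (+y) to stay clear of the ear as it shifts past.
- tab (a joint): Travel of the spring tab, m: 0 up (locking), grows as it is pressed straight down, stops at 0.012. The cover comes free at about 0.0075. 1.5 N to start, 4.5 N plus a little rubbing at the stop. Hold it down about half a second while the cover shifts; when let go it springs back, but the ear has then passed over its ridge and the cover stays free.
- tube_rack: Bystander: blue rack, 75 x 150 mm, 94 mm high, with capped tubes; origin under its centre.
- reagent_bottle: Bystander: upright jar, 60 mm across, 125 mm high; origin under its centre.
- petri_dish: Bystander: clear flat dish, 90 mm across, 15 mm high, on the bench off the open end of the parking shelf; origin under its centre.
- slide_box: Bystander: white box 85 x 75 x 25 mm on the bench beyond the walled end of the unit; origin under its centre.
There are look-alikes about, which are no part of the job. What is shaped like the cover but green or orange is not meant.

How it is judged:
By the outcome, as a careful person would: the job done as asked, in the order asked, and still so for the second after the job is handed in, with the robot touching nothing.
It also fails if it takes over 40 s, if anything falls off the work surface, if the arm or the gripper's body presses on something with over 40 N, if the wrist force passes 120 N, or if a joint passes its speed limit or range.

## Working session

There is one attempt and no reset: what is moved stays moved. The work goes in short steps, Python scripts to look and compute and a tool call to move; the robot and the scene stay as the last step left them, time stands still between calls to the robot, and variables do not carry over. Pictures are saved under pics/ and viewed, and the job is handed in when it is done.

Besides the shell and the picture viewer there is one more tool, called after "Request:" as a command line: name --argument value ..., lists and objects as JSON in quotes. send_rows: Moves the arm, as the interface text tells. Its arguments: {"type":"object","properties":{"rows":{"type":"string"},"grip":{"type":"number"},"grip_force":{"type":"number"}},"required":["rows"]}

```bash
ls; mkdir -p pics
python3 - <<'E'
from bench import r
import cv2,pickle
o=r.get_obs()
for k,v in o.items(): print(k,v)
d={}
for n in ["scene","top","wrist"]:
    f=r.grab_frame(n); d[n]=f
    cv2.imwrite(f"pics/{n}0.png",f["pixels"][:,:,::-1])
    print(n,f["intrinsics"],f["position"],f["orientation"],[k for k in f])
pickle.dump(d,open("f0.pkl","wb"))
E
```

```text
pics
clock 0.0
joints [-1.44106459  0.4777838   0.022343    1.55643798 -0.01149671  1.10925829
 -0.08308679]
qvel [ 4.27060949e-04 -9.66421628e-04 -6.82438855e-05  4.52487796e-04
  5.51125523e-04  8.55496801e-04  1.05454525e-03]
tau [ 4.26296119e-04 -5.96450293e+01  1.60789121e+00 -2.81199092e+01
  1.23970862e-02  9.31378832e-03 -1.92131733e-05]
tcp_pos [0.15889801 0.65537719 0.19374243]
orientation [-1.56448146  0.18679061 -0.18667287]
contact_force [ 0.21700108 -0.39724085 -0.34461938]
moment [ 0.01663675 -0.08323126  0.03662989]
grip_width 0.08554625352384383
scene [[446.9036972    0.         251.63138228]
 [  0.         446.9036972  192.92071663]
 [  0.           0.           1.        ]] [ 1.18910898 -0.5263388   1.20917519] [0.55846157 0.25520201 0.78702963] ['pixels', 'intrinsics', 'position', 'orientation']
top [[492.67184566   0.         251.93370008]
 [  0.         492.67184566 186.07365179]
 [  0.           0.           1.        ]] [0.35648743 0.00417399 1.68109085] [ 0.11810905 -0.12701611 -1.57942834] ['pixels', 'intrinsics', 'position', 'orientation']
wrist [[267.19066328   0.         248.94067339]
 [  0.         267.19066328 190.93620759]
 [  0.           0.           1.        ]] [0.07922735 0.67572512 0.37257483] [-0.27446895 -0.21392985  1.32176057] ['pixels', 'intrinsics', 'position', 'orientation']
```

View pics/scene0.png

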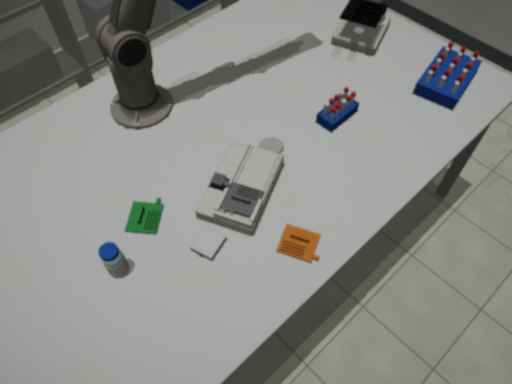

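View pics/top0.png

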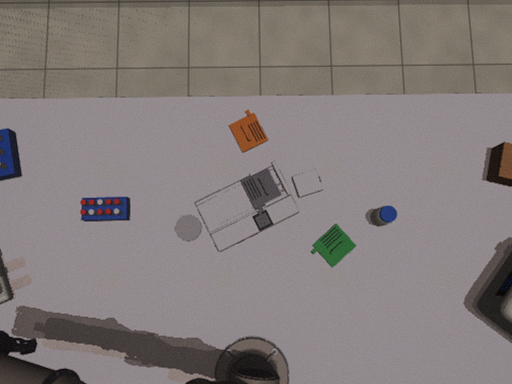

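View pics/wrist0.png

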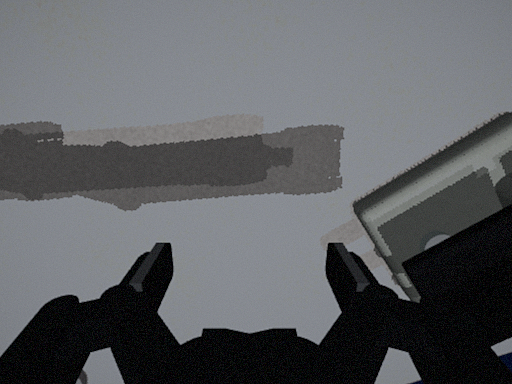

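```bash
cat > h.py <<'E'
import numpy as np,cv2,pickle
from scipy.spatial.transform import Rotation as R
def ray(f,uv):
    K=f["intrinsics"];d=np.linalg.inv(K)@np.array([uv[0],uv[1],1.]);d=d*[1,-1,-1]
    return np.array(f["position"]),R.from_rotvec(f["orientation"]).as_matrix()@d
def onz(f,uv,z):
    p,d=ray(f,uv);return p+d*(z-p[2])/d[2]
def proj(f,P):
    P=np.atleast_2d(P);c=(P-f["position"])@R.from_rotvec(f["orientation"]).as_matrix()
    c=c*[1,-1,-1];q=c@f["intrinsics"].T;return q[:,:2]/q[:,2:]
E
python3 - <<'E'
from h import *
d=pickle.load(open("f0.pkl","rb"))
for n,(a,b,w,h),s in [("top",(180,150,160,120),5),("scene",(170,125,130,110),6)]:
    im=d[n]["pixels"][b:b+h,a:a+w,::-1]
    im=cv2.resize(im,None,fx=s,fy=s,interpolation=cv2.INTER_CUBIC)
    cv2.imwrite(f"pics/{n}0z.png",im[:600,:800])
E
```

```text
(no output)
```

View pics/top0z.png

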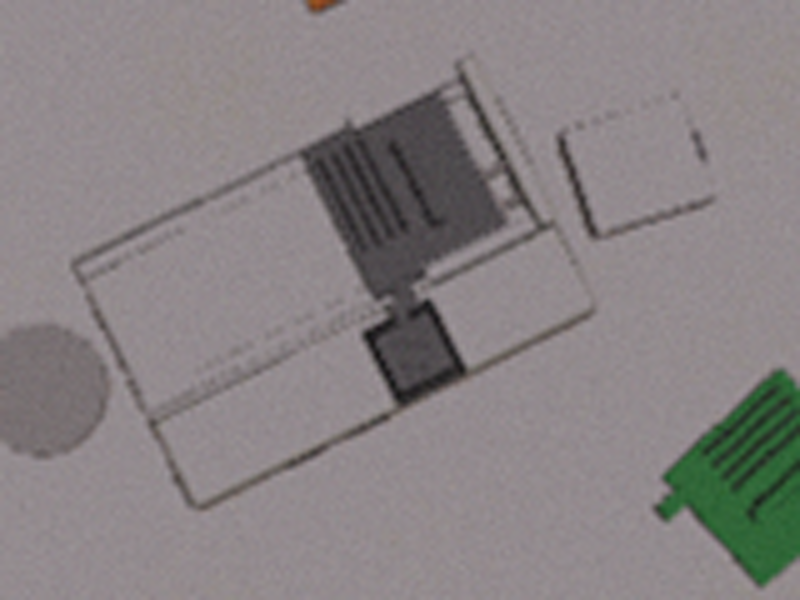

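View pics/scene0z.png

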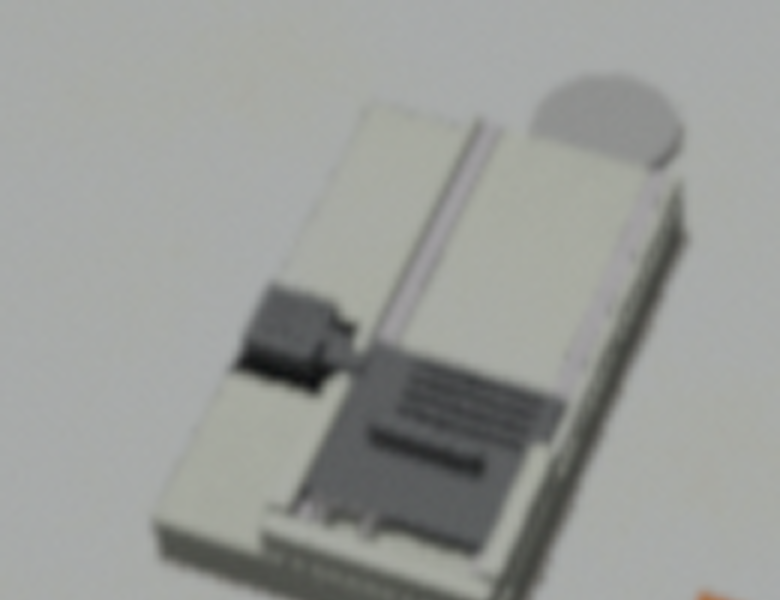

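Run:
```python
from h import *
from scipy.optimize import least_squares
d=pickle.load(open("f0.pkl","rb"))
T=[((415,352),(-25,78,69)),((305,155),(-19,-75,65)),((75,262),(150,-85,60)),((197,508),(150,105,60)),((595,310),(-150,105,60))]
S=[((290,325),(-25,78,69)),((563,398),(-19,-75,65)),((372,346),(-19,35,65))]
def res(p,out=False):
    c,s=np.cos(p[2]),np.sin(p[2]);M=np.array([[c,-s,0],[s,c,0],[0,0,1]])
    o=[]
    for n,L,a,b,k in[("top",T,180,150,5),("scene",S,170,125,6)]:
        for uv,P in L:
            W=M@(np.array(P)/1000)+[p[0],p[1],0]
            o.append(proj(d[n],W)[0]-[(uv[0]+.5)/k-.5+a,(uv[1]+.5)/k-.5+b])
    return np.array(o) if out else np.ravel(o)
q=least_squares(res,[.55,0,1.57],loss="soft_l1").x
print(q,np.degrees(q[2]));print(res(q,True).round(2))
c,s=np.cos(q[2]),np.sin(q[2]);M=np.array([[c,-s,0],[s,c,0],[0,0,1]])
for n,P in dict(pad=(-25,78,69),rib=(-83,-20,75),mid=(65,-20,55)).items(): print(n,(M@(np.array(P)/1000)+[q[0],q[1],0]).round(4))
for n in ("top","scene"):
  im=d[n]["pixels"][:,:,::-1].copy();im=cv2.resize(im,None,fx=4,fy=4)
print([ (onz(d["top"],((u+.5)/5-.5+180,(v+.5)/5-.5+150),.069)) for u,v in [(415,352)]],onz(d["scene"],((290.5)/6-.5+170,325.5/6-.5+125),.069))
```

```text
[0.55563288 0.01456454 2.02372261] 115.95076432981658
[[ 0.59  0.08]
 [ 0.17 -0.66]
 [-0.81 -1.93]
 [-0.    0.54]
 [ 1.93 -0.92]
 [-0.22 -1.34]
 [ 0.38 -0.44]
 [-0.53 -1.72]]
pad [ 0.4964 -0.042   0.069 ]
rib [ 0.6099 -0.0513  0.075 ]
mid [0.5452 0.0818 0.055 ]
[array([ 0.49673017, -0.0401114 ,  0.069     ])] [ 0.50088271 -0.04496399  0.069     ]
```

Run:
```python
from h import *
from bench import r
o=r.get_obs()
A=R.from_rotvec(o["orientation"]).as_matrix();print(A.round(3))
th=2.0237
z=A[:,2]; print("jaw yaw",np.degrees(np.arctan2(z[1],z[0])),"unit x yaw",np.degrees(th))
for n in("tube",):pass
d=pickle.load(open("f0.pkl","rb"))
for nm,uv,zz in [("rack",(105,209),.09),("bottle",(388,214),.12),("petri",(188,228),.0),("slide",(307,183),.025),("green",(334,245),0),("rack2",(5,155),.09)]: print(nm,onz(d["top"],uv,zz).round(3))
```

```text
[[ 0.972 -0.     0.236]
 [-0.236 -0.001  0.972]
 [ 0.    -1.    -0.001]]
jaw yaw 76.37710414540571 unit x yaw 115.94946900062469
rack [0.537 0.471 0.09 ]
bottle [ 0.507 -0.438  0.12 ]
petri [0.479 0.213 0.   ]
slide [ 0.625 -0.195  0.025]
green [ 0.415 -0.283  0.   ]
rack2 [0.72  0.806 0.09 ]
```

Request:
send_rows --rows "0.025 -0.03 0.005 0 0 -0.055;0.028 -0.03 0.005 0 0 -0.055;0.028 -0.03 0.005 0 0 -0.055;0.028 -0.03 0.005 0 0 -0.055;0.028 -0.03 0.005 0 0 -0.055;0.028 -0.03 0.005 0 0 -0.055;0.028 -0.03 0.005 0 0 -0.055;0.028 -0.03 0.005 0 0 -0.055" --grip 0

```text
clock: 0.95
tcp_pos: [0.3808, 0.4145, 0.2348]
orientation: [-1.505, 0.532, -0.532]
contact_force: [0.8, 0.1, -0.2]
grip_width: -0.0
```

Run:
```python
from bench import r
o=r.get_obs();print(o["joints"].round(3),o["tcp_pos"],o["clock"],o["grip_width"])
```

```text
[-1.113  0.256  0.212  1.793 -0.06   1.1    0.01 ] [0.38083455 0.41447421 0.23481267] 0.95 -3.839197907881807e-06
```

Request:
send_rows --rows "0.015 -0.035 0 0 0 -0.055;0.015 -0.038 0 0 0 -0.055;0.015 -0.038 0 0 0 -0.055;0.015 -0.038 0 0 0 -0.055;0.015 -0.038 0 0 0 -0.055;0.012 -0.038 0 0 0 -0.055;0.01 -0.038 0 0 0 -0.055;0.007 -0.038 0 0 0 -0.055;0.005 -0.038 0 0 0 0;0.004 -0.038 0 0 0 0;0.001 -0.038 0 0 0 0;0 -0.038 -0.01 0 0 0;0 0 -0.01 0 0 0"

```text
clock: 2.25
tcp_pos: [0.4936, -0.0429, 0.2149]
orientation: [-1.388, 0.875, -0.877]
contact_force: [-0.7, 1.0, 0.3]
grip_width: 0.0001
```

Run:
```python
from h import *
from bench import r
o=r.get_obs();print(o["joints"].round(3),o["tcp_pos"],o["orientation"],o["clock"])
A=R.from_rotvec(o["orientation"]).as_matrix();print(A.round(3),np.degrees(np.arctan2(A[1,2],A[0,2])))
f=r.grab_frame("wrist");pickle.dump(f,open("w1.pkl","wb"))
print(f["position"],R.from_rotvec(f["orientation"]).as_matrix().round(3))
cv2.imwrite("pics/w1.png",f["pixels"][:,:,::-1])
```

```text
[-0.553  0.165  0.582  1.983 -0.104  1.022  0.521] [ 0.493575   -0.04285503  0.21488944] [-1.3879564   0.87454145 -0.87733436] 2.25
[[ 0.43   0.001  0.903]
 [-0.903 -0.001  0.43 ]
 [ 0.002 -1.     0.   ]] 25.468335999940834
[0.45775507 0.03172095 0.3934889 ] [[ 0.902 -0.408 -0.138]
 [ 0.431  0.856  0.287]
 [ 0.001 -0.319  0.948]]
```

View pics/w1.png

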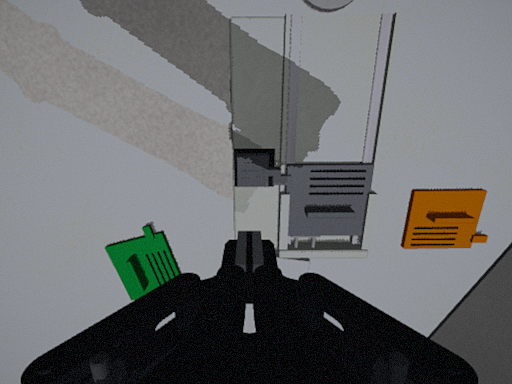

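Run:
```python
from h import *
f=pickle.load(open("w1.pkl","rb"))
im=f["pixels"][130:270,215:415,::-1]
cv2.imwrite("pics/w1z.png",cv2.convertScaleAbs(cv2.resize(im,None,fx=4,fy=4,interpolation=cv2.INTER_CUBIC),alpha=1.4))
```

```text
(no output)
```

View pics/w1z.png

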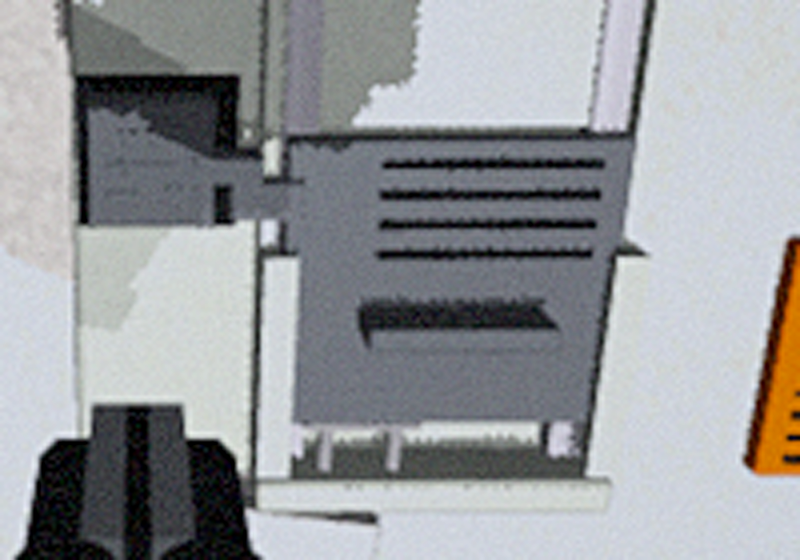

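Run:
```python
from h import *
from scipy.optimize import least_squares
f=pickle.load(open("w1.pkl","rb"))
T=[((88,222),(-45,98,69)),((215,222),(-45,58,69)),((293,135),(-19,35,65)),((632,135),(-19,-75,65)),((372,350),(-83,10,86)),((560,350),(-83,-50,86))]
px=lambda uv:np.array([(uv[0]+.5)/4-.5+215,(uv[1]+.5)/4-.5+130])
def M(p):
    c,s=np.cos(p[2]),np.sin(p[2]);return np.array([[c,-s,0],[s,c,0],[0,0,1]])
def res(p):
    return np.ravel([proj(f,M(p)@(np.array(P)/1000)+[p[0],p[1],0])[0]-px(uv) for uv,P in T])
q=least_squares(res,[.55,0,2.02]).x
print(q,np.degrees(q[2]));print(res(q).reshape(-1,2).round(2))
for n,P in dict(pad=(-25,78,69),press=(-25,82,69),rib=(-83,-20,75),mid=(65,-20,55)).items(): print(n,(M(q)@(np.array(P)/1000)+[q[0],q[1],0]).round(4))
print("ux",M(q)[:,0].round(3),"uy",M(q)[:,1].round(3))
```

```text
[0.55605545 0.01728608 2.02426828] 115.98202906427761
[[ 0.16 -0.07]
 [-0.14 -0.32]
 [-1.22  0.54]
 [ 1.78 -0.18]
 [-0.69  0.28]
 [ 0.11 -0.09]]
pad [ 0.4969 -0.0394  0.069 ]
press [ 0.4933 -0.0411  0.069 ]
rib [ 0.6104 -0.0486  0.075 ]
mid [0.5456 0.0845 0.055 ]
ux [-0.438  0.899  0.   ] uy [-0.899 -0.438  0.   ]
```

Request:
send_rows --rows "0 0.002 -0.025 0 0 0;0 0 -0.03 0 0 0;0 0 -0.03 0 0 0;0 0 -0.025 0 0 0;0 0 -0.015 0 0 0;0 0 -0.01 0 0 0;0 0 0 0 0 0"

```text
clock: 3.0
tcp_pos: [0.4932, -0.0341, 0.0787]
orientation: [-1.392, 0.87, -0.867]
contact_force: [-0.2, -0.0, -0.0]
grip_width: 0.0003
```

Request:
send_rows --rows "0 0 -0.004 0 0 0;0 0 -0.004 0 0 0;0 0 0 0 0 0"

```text
clock: 3.3
tcp_pos: [0.4941, -0.0348, 0.0718]
orientation: [-1.39, 0.869, -0.869]
contact_force: [0.1, 0.3, 0.2]
grip_width: 0.0003
```

Request:
send_rows --rows "-0.001 -0.006 0 0 0 0;0 0 -0.003 0 0 0;0 0 -0.003 0 0 0;0 0 -0.003 0 0 0;0 0 0 0 0 0"

```text
clock: 3.8
tcp_pos: [0.4926, -0.0409, 0.0622]
orientation: [-1.391, 0.87, -0.869]
contact_force: [1.0, 0.1, 0.8]
grip_width: -0.0002
```

Request:
send_rows --rows "0 0 -0.002 0 0 0;0 0 -0.002 0 0 0;0 0 0 0 0 0"

```text
clock: 4.1
tcp_pos: [0.4928, -0.0409, 0.0584]
orientation: [-1.39, 0.87, -0.869]
contact_force: [-0.2, 0.1, -0.4]
grip_width: -0.0001
```

Run:
```python
from h import *
from bench import r
print(r.get_obs()["contact_force"])
f=r.grab_frame("wrist");cv2.imwrite("pics/w2.png",f["pixels"][:,:,::-1])
print(r.get_obs()["contact_force"])
```

```text
[-0.23348737  0.14720845 -0.43106039]
[ 0.35792336 -1.05929556  0.41354336]
```

View pics/w2.png

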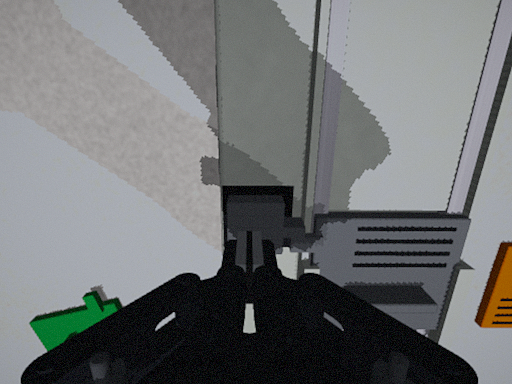

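Run:
```python
from h import *
from bench import r
o=r.get_obs();f=r.grab_frame("wrist");pickle.dump(f,open("w2.pkl","wb"))
q=[0.55605545,0.01728608,2.02426828];c,s=np.cos(q[2]),np.sin(q[2]);M=np.array([[c,-s,0],[s,c,0],[0,0,1]])
U=lambda P:M@(np.array(P)/1000.)+[q[0],q[1],0]
print("tcp",proj(f,o["tcp_pos"]),"tcp in unit",(M.T@(o["tcp_pos"]-[q[0],q[1],0])*1000).round(1), f["position"],f["orientation"])
im=f["pixels"][170:310,190:330,::-1]
im=cv2.convertScaleAbs(cv2.resize(im,None,fx=4,fy=4,interpolation=cv2.INTER_CUBIC),alpha=1.8)
for z in (69,57):
  pts=[U((-25+a,78+b,z)) for a,b in [(-20,-20),(20,-20),(20,20),(-20,20)]]
  p=(proj(f,np.array(pts))-[190,170]+.5)*4;cv2.polylines(im,[p.astype(int)],True,(0,0,255) if z==69 else (0,255,0),1)
p=(proj(f,o["tcp_pos"])-[190,170]+.5)*4;cv2.circle(im,tuple(p[0].astype(int)),4,(255,0,0),-1)
cv2.imwrite("pics/w2z.png",im)
```

```text
tcp [[248.95764477 220.32234533]] tcp in unit [-24.7  82.3  58.6] [0.45671402 0.03305249 0.23734064] [-0.31672136 -0.07352733  0.44982956]
```

View pics/w2z.png

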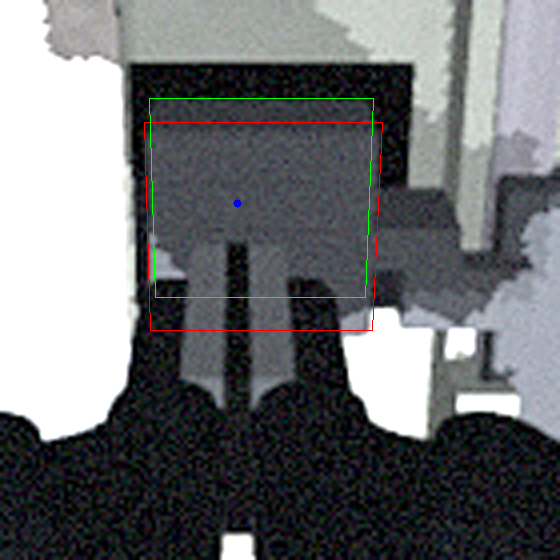

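Run:
```python
from h import *
f=pickle.load(open("w2.pkl","rb"))
q=[0.55605545,0.01728608,2.02426828];c,s=np.cos(q[2]),np.sin(q[2]);M=np.array([[c,-s,0],[s,c,0],[0,0,1]])
U=lambda P:M@(np.array(P)/1000.)+[q[0],q[1],0]
for x in (-24.7,-20,-13.7):
  print(x,[(z,proj(f,U((x,82.3,z)))[0].round(1)) for z in (58,66,72,78,84)])
f=pickle.load(open("w1.pkl","rb"))
print(proj(f,np.array([ 0.493575,-0.04285503,0.21488944])))
```

```text
-24.7 [(58, array([248.9, 220. ])), (66, array([248.9, 224.7])), (72, array([248.9, 228.6])), (78, array([248.9, 232.6])), (84, array([248.9, 237. ]))]
-20 [(58, array([248.9, 214.1])), (66, array([248.9, 218.6])), (72, array([248.9, 222.3])), (78, array([248.9, 226.2])), (84, array([248.9, 230.4]))]
-13.7 [(58, array([248.9, 206. ])), (66, array([248.9, 210.3])), (72, array([248.9, 213.8])), (78, array([248.9, 217.4])), (84, array([249. , 221.4]))]
[[248.96818895 220.33022134]]
```

Request:
send_rows --rows "0 0 -0.002 0 0 0;0 0 -0.002 0 0 0;0 0 0 0 0 0"

```text
clock: 4.5
tcp_pos: [0.4928, -0.041, 0.0544]
orientation: [-1.39, 0.87, -0.869]
contact_force: [-0.1, -0.5, -0.6]
grip_width: -0.0
```

Request:
send_rows --rows "0 0 -0.002 0 0 0;0 0 0 0 0 0"

```text
clock: 4.7
tcp_pos: [0.4929, -0.041, 0.0525]
orientation: [-1.39, 0.87, -0.869]
contact_force: [-0.6, 0.2, -0.4]
grip_width: -0.0003
```

Run:
```python
from h import *
from bench import r
import numpy as np
for n in ("scene","wrist"):
  f=r.grab_frame(n);o=r.get_obs();print(o["contact_force"].round(2),o["moment"].round(2),o["tcp_pos"])
  im=f["pixels"][:,:,::-1]
  im=im[130:230,170:300] if n=="scene" else im[150:320,180:380]
  cv2.imwrite(f"pics/{n}3.png",cv2.convertScaleAbs(cv2.resize(im,None,fx=4,fy=4,interpolation=cv2.INTER_CUBIC),alpha=1.6))
```

```text
[ 0.19  0.49 -0.27] [-0.01  0.03 -0.02] [ 0.49287662 -0.04100262  0.05256232]
[ 1.26 -0.14  0.37] [-0.06 -0.03 -0.04] [ 0.49298982 -0.04097751  0.05267272]
```

View pics/scene3.png

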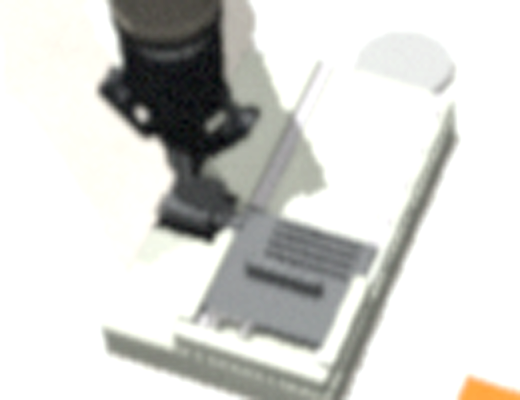

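View pics/wrist3.png

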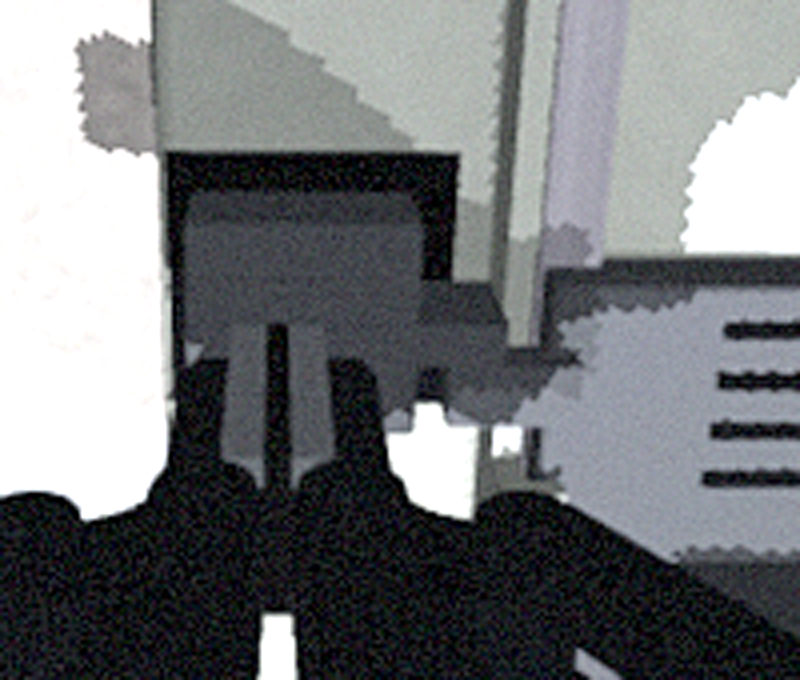

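Request:
send_rows --rows "0 0 -0.002 0 0 0;0 0 0 0 0 0"

```text
clock: 5.0
tcp_pos: [0.4929, -0.041, 0.0505]
orientation: [-1.39, 0.87, -0.869]
contact_force: [1.2, -0.4, -0.1]
grip_width: -0.0001
```

Request:
send_rows --rows "0 0 -0.002 0 0 0;0 0 0 0 0 0"

```text
clock: 5.2
tcp_pos: [0.4928, -0.041, 0.0485]
orientation: [-1.39, 0.87, -0.869]
contact_force: [0.1, -0.0, -0.4]
grip_width: 0.0001
```

Request:
send_rows --rows "0 0 -0.002 0 0 0;0 0 0 0 0 0"

```text
clock: 5.4
tcp_pos: [0.4928, -0.041, 0.0465]
orientation: [-1.39, 0.87, -0.869]
contact_force: [0.2, -0.1, -0.1]
grip_width: 0.0
```

Run:
```python
from h import *
from bench import r
for n in ("scene","wrist"):
  f=r.grab_frame(n);o=r.get_obs();pickle.dump(f,open(n+"4.pkl","wb"));print(proj(f,o["tcp_pos"]))
  im=f["pixels"][:,:,::-1]
  im=im[150:210,180:250] if n=="scene" else im[150:320,180:380]
  k=8 if n=="scene" else 4
  cv2.imwrite(f"pics/{n}4.png",cv2.convertScaleAbs(cv2.resize(im,None,fx=k,fy=k,interpolation=cv2.INTER_CUBIC),alpha=2))
```

```text
[[217.76138177 180.71306566]]
[[249.06478021 220.38883321]]
```

View pics/scene4.png

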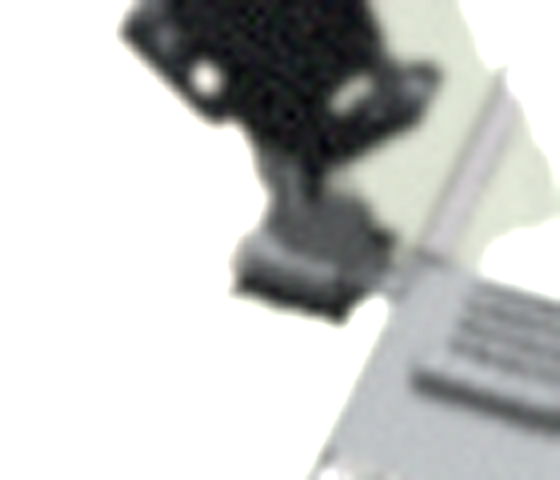

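View pics/wrist4.png

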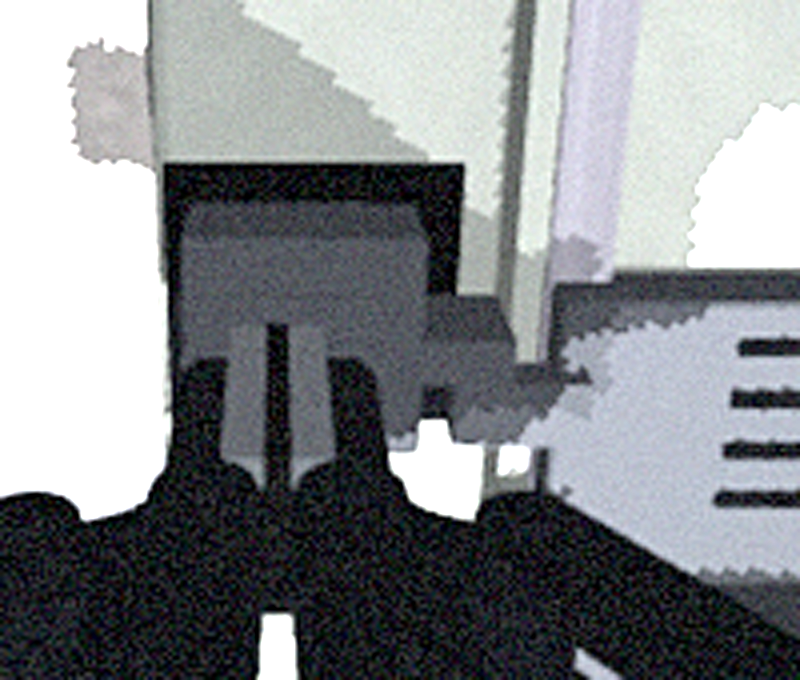

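Run:
```python
from h import *
s=pickle.load(open("scene4.pkl","rb"));w=pickle.load(open("wrist4.pkl","rb"))
q=[0.55605545,0.01728608,2.02426828];c,sn=np.cos(q[2]),np.sin(q[2]);M=np.array([[c,-sn,0],[sn,c,0],[0,0,1]])
for suv in [(215.5,176.5),(216,177.5),(217,178)]:
  p,a=ray(s,suv);o,b=ray(w,(249.5,230.5))
  t=np.linalg.lstsq(np.c_[a,-b],o-p,rcond=None)[0];X=(p+a*t[0]+o+b*t[1])/2
  print(X,np.linalg.norm(p+a*t[0]-o-b*t[1]),(M.T@(X-[q[0],q[1],0])*1000).round(1))
from bench import r
print(r.get_obs()["tcp_pos"])
```

```text
[ 0.49011646 -0.04165268  0.06661003] 0.0066683754628467425 [-24.1  85.1  66.6]
[ 0.49148873 -0.04235063  0.06345258] 0.0047135573244113365 [-25.3  84.2  63.5]
[ 0.49295346 -0.04175885  0.0619953 ] 0.0013742634146399178 [-25.4  82.6  62. ]
[ 0.49298162 -0.04098281  0.04665387]
```

Run:
```python
from h import *
w=pickle.load(open("wrist4.pkl","rb"))
q=[0.55605545,0.01728608,2.02426828];c,sn=np.cos(q[2]),np.sin(q[2]);M=np.array([[c,-sn,0],[sn,c,0],[0,0,1]])
U=lambda P:M@(np.array(P)/1000.)+[q[0],q[1],0]
for z in (69,65,61,57): print(z,[((proj(w,U((-5,y,z)))[0]-[180,150]+.5)*4).round(0) for y in (98,58)])
```

```text
69 [array([178., 229.]), array([432., 229.])]
65 [array([180., 219.]), array([429., 219.])]
61 [array([182., 211.]), array([426., 211.])]
57 [array([184., 202.]), array([423., 202.])]
```

Request:
send_rows --rows "0 0 -0.002 0 0 0;0 0 0 0 0 0"

```text
clock: 5.7
tcp_pos: [0.4929, -0.041, 0.0445]
orientation: [-1.39, 0.87, -0.869]
contact_force: [0.6, 0.0, -0.5]
grip_width: -0.0001
```

Request:
send_rows --rows "0 0 -0.002 0 0 0;0 0 0 0 0 0"

```text
clock: 5.9
tcp_pos: [0.4928, -0.041, 0.0425]
orientation: [-1.39, 0.87, -0.869]
contact_force: [-0.4, 0.1, -0.0]
grip_width: 0.0002
```

Request:
send_rows --rows "0 0 -0.002 0 0 0;0 0 0 0 0 0"

```text
clock: 6.1
tcp_pos: [0.4928, -0.041, 0.0405]
orientation: [-1.39, 0.87, -0.869]
contact_force: [0.7, 0.4, -0.0]
grip_width: -0.0004
```

Request:
send_rows --rows "0 0 -0.002 0 0 0;0 0 0 0 0 0"

```text
clock: 6.3
tcp_pos: [0.4928, -0.041, 0.0385]
orientation: [-1.39, 0.87, -0.869]
contact_force: [-0.4, -0.5, 0.2]
grip_width: -0.0001
```

Run:
```python
from h import *
from bench import r
for n in ("scene","wrist"):
  f=r.grab_frame(n);o=r.get_obs();pickle.dump(f,open(n+"5.pkl","wb"));print(proj(f,o["tcp_pos"]),o["contact_force"].round(1))
  im=f["pixels"][:,:,::-1]
  im=im[140:210,170:260] if n=="scene" else im[150:320,180:380]
  k=8 if n=="scene" else 4
  cv2.imwrite(f"pics/{n}5.png",cv2.convertScaleAbs(cv2.resize(im,None,fx=k,fy=k,interpolation=cv2.INTER_CUBIC),alpha=1.2 if k==8 else 2.5))
```

```text
[[217.93882551 182.1660434 ]] [ 0.3  0.2 -0. ]
[[248.9999663  220.38335577]] [-0.2 -0.8 -0.4]
```

View pics/scene5.png

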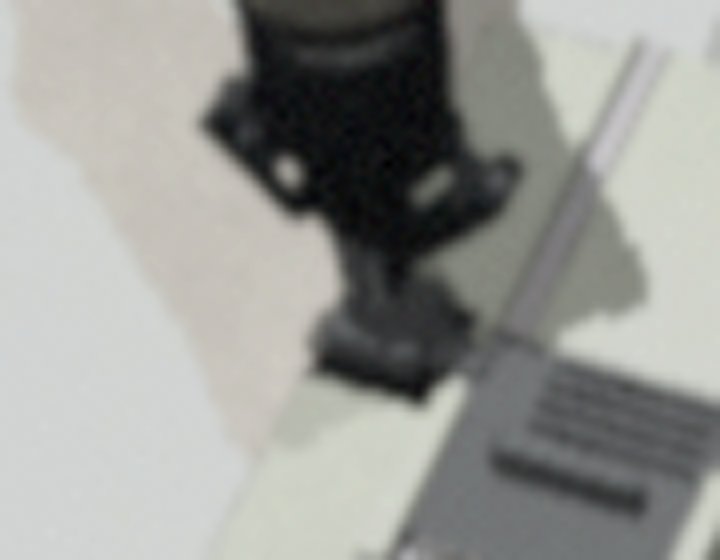

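View pics/wrist5.png

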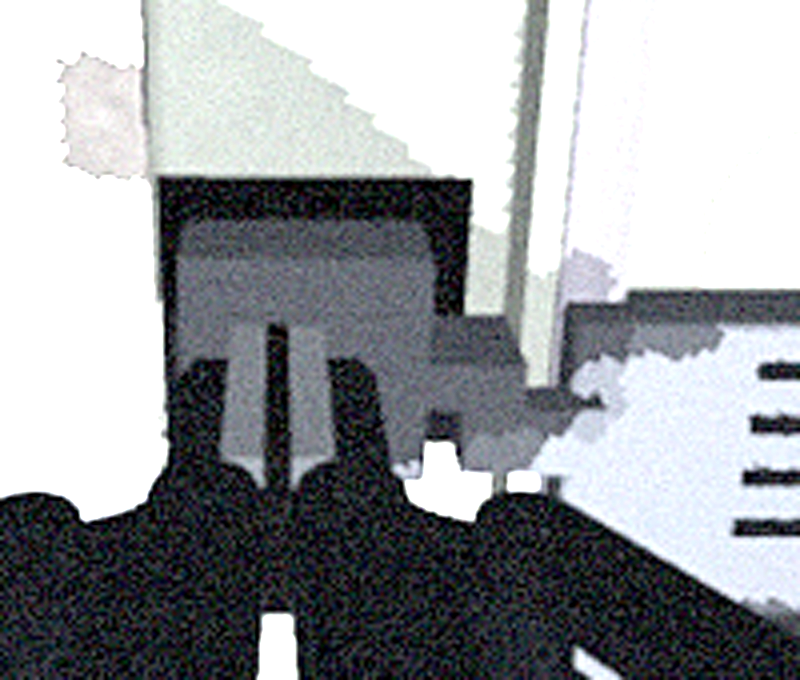

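Request:
send_rows --rows "0 0 -0.002 0 0 0;0 0 -0.001 0 0 0;0 0 0 0 0 0"

```text
clock: 6.7
tcp_pos: [0.4928, -0.041, 0.0355]
orientation: [-1.39, 0.87, -0.869]
contact_force: [-0.1, 0.0, 0.5]
grip_width: 0.0001
```

Request:
send_rows --rows "0 0 -0.002 0 0 0;0 0 -0.001 0 0 0;0 0 0 0 0 0"

```text
clock: 7.0
tcp_pos: [0.4929, -0.041, 0.0326]
orientation: [-1.39, 0.87, -0.869]
contact_force: [0.0, -0.2, -0.4]
grip_width: 0.0001
```

Request:
send_rows --rows "0 0 -0.002 0 0 0;0 0 0 0 0 0"

```text
clock: 7.2
tcp_pos: [0.493, -0.041, 0.0306]
orientation: [-1.39, 0.869, -0.869]
contact_force: [-0.5, -0.0, 1.1]
grip_width: 0.0001
```

Run:
```python
from h import *
from bench import r
o=r.get_obs();print(o["tau"].round(2),o["joints"].round(3))
for n in ("scene","wrist","top"):
  f=r.grab_frame(n);o=r.get_obs();pickle.dump(f,open(n+"6.pkl","wb"));print(proj(f,o["tcp_pos"]),o["contact_force"].round(1))
  im=f["pixels"][:,:,::-1]
  im={"scene":im[140:210,170:260],"wrist":im[150:320,180:380],"top":im[150:270,180:320]}[n]
  k={"scene":8,"wrist":4,"top":5}[n]
  cv2.imwrite(f"pics/{n}6.png",cv2.convertScaleAbs(cv2.resize(im,None,fx=k,fy=k,interpolation=cv2.INTER_CUBIC),alpha=1.5 if k!=4 else 2.5))
```

```text
[ 6.000e-02 -4.239e+01  6.130e+00 -1.692e+01  0.000e+00 -1.400e-01
  2.000e-02] [-0.409  0.455  0.453  2.137 -0.339  0.617  0.737]
[[218.15721038 183.60850804]] [-0.3  0.1  0.4]
[[248.95320152 220.31438899]] [0.5 0.3 1.4]
[[262.57776315 222.09928358]] [-0.  -0.6  1.2]
```

View pics/scene6.png

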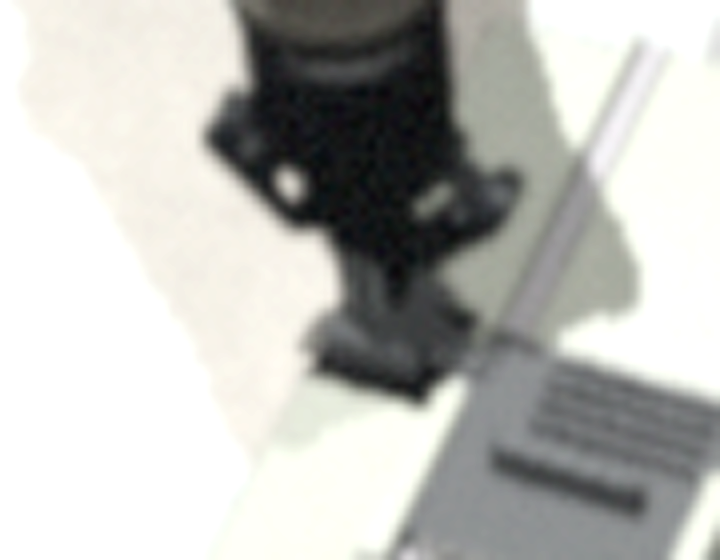

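View pics/wrist6.png

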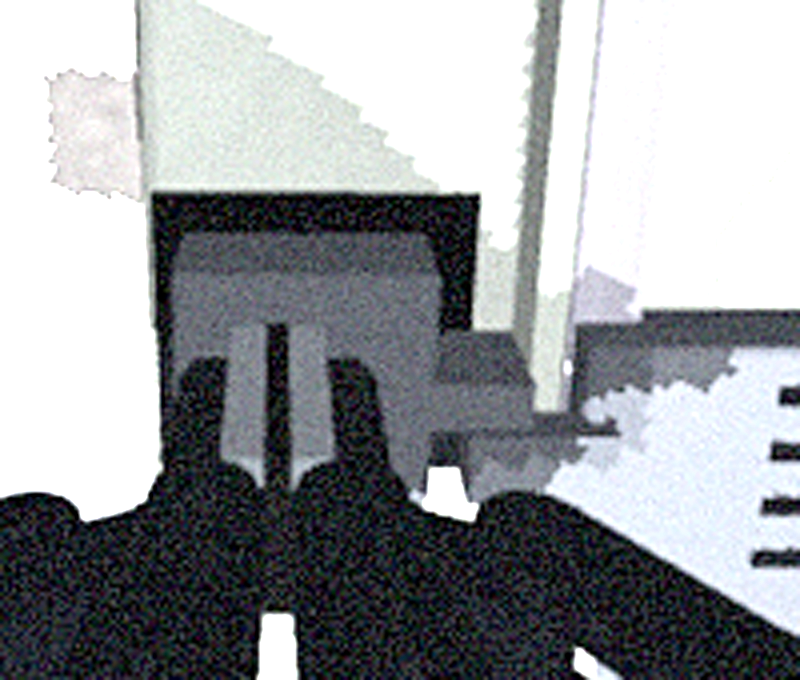

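View pics/top6.png

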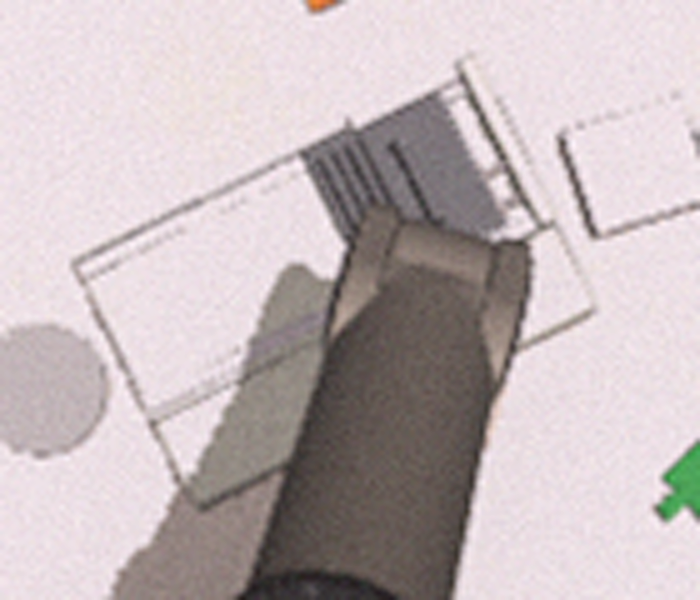

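Run:
```python
from h import *
q=[0.55605545,0.01728608,2.02426828];c,sn=np.cos(q[2]),np.sin(q[2]);M=np.array([[c,-sn,0],[sn,c,0],[0,0,1]])
U=lambda P:M@(np.array(P)/1000.)+[q[0],q[1],0]
for n in "456":
  w=pickle.load(open(f"wrist{n}.pkl","rb"));print(w["position"])
  for z in (69,63,57): print(z,[((proj(w,U((-5,y,z)))[0]-[180,150]+.5)*4).round(0) for y in (98,58)],"cover",[((proj(w,U((-19,y,65)))[0]-[180,150]+.5)*4).round(0) for y in (35,)])
s=[pickle.load(open(f,"rb")) for f in("scene6.pkl","scene5.pkl","scene4.pkl")]+[pickle.load(open("f0.pkl","rb"))["scene"]]
row=[cv2.resize(x["pixels"][145:205,180:245,::-1],None,fx=6,fy=6,interpolation=cv2.INTER_NEAREST) for x in s]
im=np.vstack([np.hstack(row[:2]),np.hstack(row[2:])])
cv2.imwrite("pics/cmp.png",cv2.convertScaleAbs(im[:600+120],alpha=1.8)[:600] if 0 else cv2.resize(cv2.convertScaleAbs(im,alpha=1.8),(640,590)))
```

```text
[0.45670432 0.03302371 0.22534448]
69 [array([178., 229.]), array([432., 229.])] cover [array([565., 299.])]
63 [array([181., 215.]), array([427., 215.])] cover [array([565., 299.])]
57 [array([184., 202.]), array([423., 202.])] cover [array([565., 299.])]
[0.45670645 0.03302377 0.21735033]
69 [array([173., 249.]), array([440., 249.])] cover [array([577., 321.])]
63 [array([177., 233.]), array([434., 234.])] cover [array([577., 321.])]
57 [array([180., 219.]), array([429., 219.])] cover [array([577., 321.])]
[0.45679233 0.03302021 0.20943845]
69 [array([168., 270.]), array([447., 270.])] cover [array([591., 344.])]
63 [array([171., 253.]), array([441., 253.])] cover [array([591., 344.])]
57 [array([175., 238.]), array([435., 238.])] cover [array([591., 344.])]
```

View pics/cmp.png

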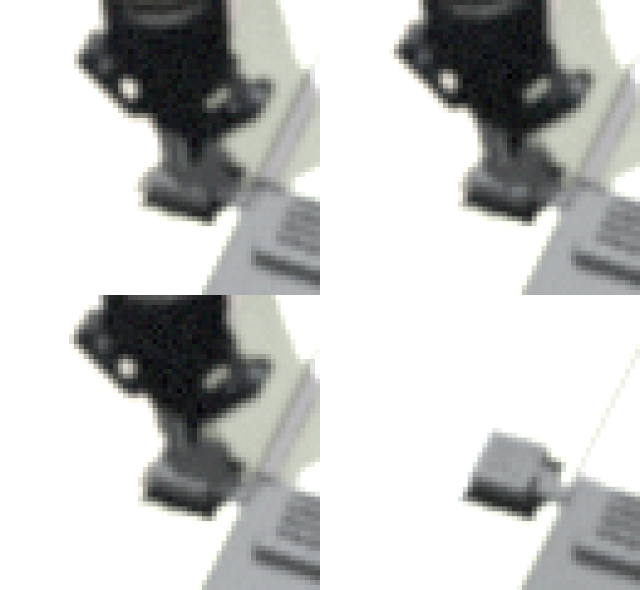

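Request:
send_rows --rows "0 0 -0.002 0 0 0;0 0 0 0 0 0"

```text
clock: 7.55
tcp_pos: [0.4931, -0.0409, 0.0286]
orientation: [-1.39, 0.869, -0.869]
contact_force: [-0.9, 0.7, 1.7]
grip_width: -0.0002
```

Request:
send_rows --rows "0 0 -0.002 0 0 0;0 0 0 0 0 0"

```text
clock: 7.75
tcp_pos: [0.493, -0.041, 0.0266]
orientation: [-1.39, 0.869, -0.869]
contact_force: [-0.2, 0.1, 2.1]
grip_width: 0.0
```

Request:
send_rows --rows "0 0 -0.002 0 0 0;0 0 -0.002 0 0 0;0 0 0 0 0 0"

```text
clock: 8.05
tcp_pos: [0.4931, -0.041, 0.0225]
orientation: [-1.39, 0.869, -0.869]
contact_force: [-0.1, 0.1, 3.6]
grip_width: -0.0001
```

Request:
send_rows --rows "0 0 -0.002 0 0 0;0 0 0 0 0 0;0 0 0 0 0 0;0 0 0 0 0 0;0 0 0 0 0 0"

```text
clock: 8.55
tcp_pos: [0.4931, -0.041, 0.0208]
orientation: [-1.39, 0.869, -0.869]
contact_force: [-1.1, 0.2, 4.2]
grip_width: -0.0001
```

Run:
```python
from h import *
from bench import r
o=r.get_obs();print(o["contact_force"],o["clock"])
f=r.grab_frame("wrist");cv2.imwrite("pics/w7.png",cv2.convertScaleAbs(f["pixels"][:,:,::-1],alpha=1.5))
```

```text
[-1.08311586  0.24012329  4.24053339] 8.55
```

View pics/w7.png

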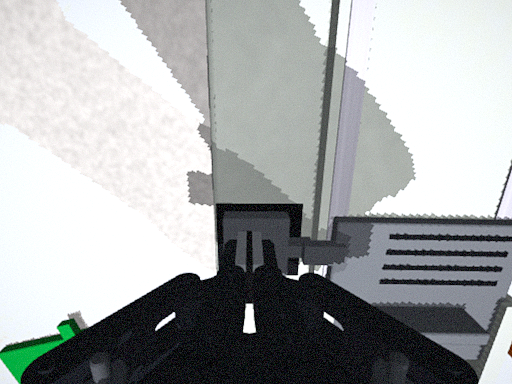

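Run:
```python
from h import *
from bench import r
q=[0.55605545,0.01728608,2.02426828];c,sn=np.cos(q[2]),np.sin(q[2]);M=np.array([[c,-sn,0],[sn,c,0],[0,0,1]])
U=lambda P:M@(np.array(P)/1000.)+[q[0],q[1],0]
o=r.get_obs();print((U((-98,-20,70))-o["tcp_pos"]).round(4), U((-98,-20,70)))
A=R.from_rotvec(o["orientation"]).as_matrix();print(np.degrees(np.arctan2(A[1,2],A[0,2])))
```

```text
[ 0.1239 -0.0211  0.0492] [ 0.61696682 -0.06204742  0.07      ]
25.95248243632022
```

Request:
send_rows --rows "0 0 0.01 0 0 0;0 0 0.02 0 0 0;0 0 0.025 0 0 0;0 0 0.005 0 0 0"

```text
clock: 9.0
tcp_pos: [0.4944, -0.0412, 0.083]
orientation: [-1.388, 0.867, -0.872]
contact_force: [0.4, -0.0, 0.2]
grip_width: 0.0003
```

Request:
send_rows --rows "0.02 -0.004 0 0 0 0;0.03 -0.005 0 0 0 0;0.03 -0.005 0 0 0 0;0.028 -0.004 0 0 0 0;0.0145 -0.003 0 0 0 0;0 0 0 0 0 0;0 0 0 0 0 0"

```text
clock: 9.7
tcp_pos: [0.6143, -0.062, 0.08]
orientation: [-1.391, 0.871, -0.868]
contact_force: [-0.4, -0.2, 0.8]
grip_width: 0.0
```

Run:
```python
from h import *
from bench import r
q=[0.55605545,0.01728608,2.02426828];c,sn=np.cos(q[2]),np.sin(q[2]);M=np.array([[c,-sn,0],[sn,c,0],[0,0,1]])
o=r.get_obs();print(o["tcp_pos"],(M.T@(o["tcp_pos"]-[q[0],q[1],0])*1000).round(1))
for n in("wrist","scene"):
  f=r.grab_frame(n);pickle.dump(f,open(n+"8.pkl","wb"));im=f["pixels"][:,:,::-1]
  if n=="scene": im=cv2.resize(im[125:235,170:300],None,fx=5,fy=5,interpolation=cv2.INTER_CUBIC)
  cv2.imwrite(f"pics/{n}8.png",cv2.convertScaleAbs(im,alpha=1.2))
```

```text
[ 0.61433953 -0.06197782  0.07998493] [-96.8 -17.7  80. ]
```

View pics/wrist8.png

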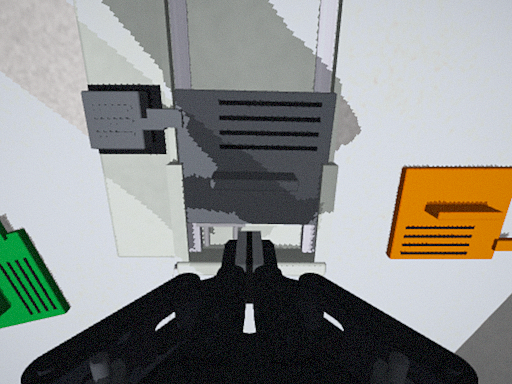

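View pics/scene8.png

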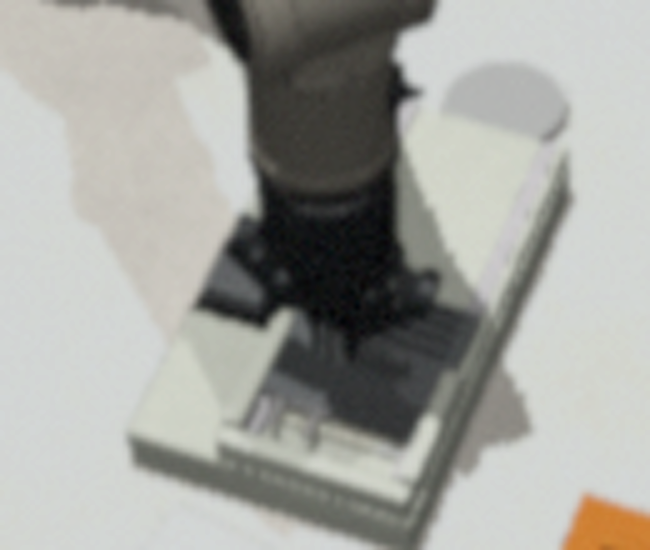

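Run:
```python
from h import *
q=[0.55605545,0.01728608,2.02426828];c,sn=np.cos(q[2]),np.sin(q[2]);M=np.array([[c,-sn,0],[sn,c,0],[0,0,1]])
f=pickle.load(open("wrist8.pkl","rb"))
u=lambda uv,z:(M.T@(onz(f,uv,z/1000)-[q[0],q[1],0])*1000).round(1)
print(u((335,92),65),u((180,90),65),u((250,223.5),65),"pad top",u((83,92),69),u((147,150),69))
im=f["pixels"][70:270,70:350,::-1]
cv2.imwrite("pics/w8z.png",cv2.convertScaleAbs(cv2.resize(im,None,fx=2.8,fy=2.8,interpolation=cv2.INTER_CUBIC),alpha=1.8))
```

```text
[ -8.2 -76.2  65. ] [-6.9 29.2 65. ] [-106.5  -18.5   65. ] pad top [-8.3 93.1 69. ] [-47.1  55.   69. ]
```

View pics/w8z.png

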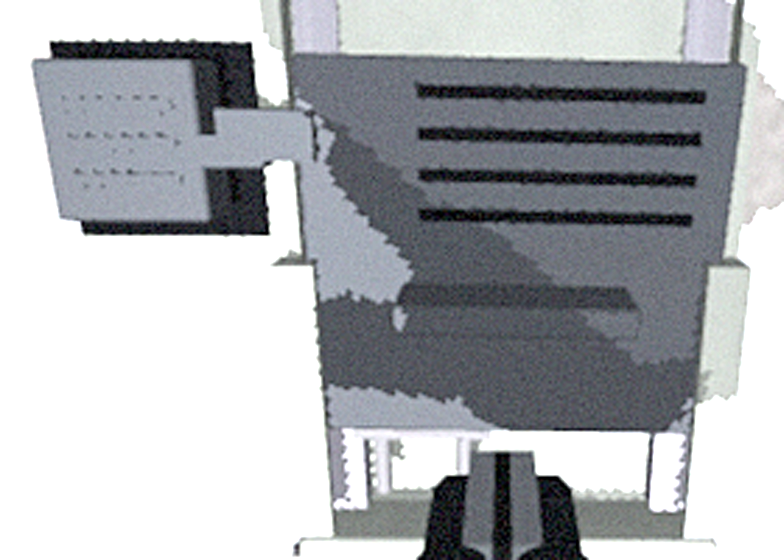

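Request:
send_rows --rows "0 0 -0.012 0 0 0;0 0 -0.014 0 0 0;0 0 -0.01 0 0 0;0 0 0 0 0 0;0 0 0 0 0 0"

```text
clock: 10.3
tcp_pos: [0.6151, -0.0621, 0.0442]
orientation: [-1.391, 0.87, -0.869]
contact_force: [-0.1, -0.3, 0.3]
grip_width: 0.0001
```

Request:
send_rows --rows "0 0 -0.003 0 0 0;0 0 -0.003 0 0 0;0 0 0 0 0 0"

```text
clock: 10.6
tcp_pos: [0.6154, -0.0619, 0.0385]
orientation: [-1.39, 0.87, -0.869]
contact_force: [0.0, -0.4, -0.1]
grip_width: 0.0001
```

Run:
```python
from h import *
from bench import r
q=[0.55605545,0.01728608,2.02426828];c,sn=np.cos(q[2]),np.sin(q[2]);M=np.array([[c,-sn,0],[sn,c,0],[0,0,1]])
o=r.get_obs();print(o["tcp_pos"],o["contact_force"],(M.T@(o["tcp_pos"]-[q[0],q[1],0])*1000).round(1))
f=r.grab_frame("wrist");pickle.dump(f,open("wrist9.pkl","wb"));im=f["pixels"][:,:,::-1]
cv2.imwrite(f"pics/wrist9.png",cv2.convertScaleAbs(im,alpha=1.8))
```

```text
[ 0.61538252 -0.06193091  0.03849486] [ 0.01990738 -0.39540257 -0.06542951] [-97.2 -18.6  38.5]
```

View pics/wrist9.png

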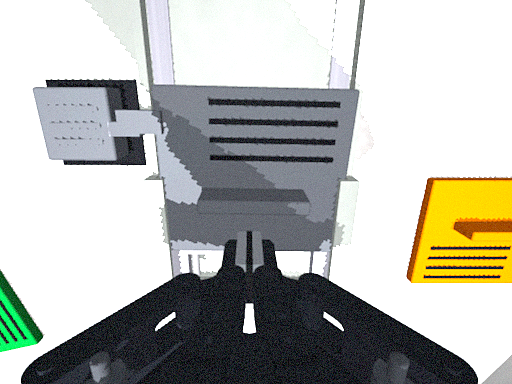

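Request:
send_rows --rows "0 0 -0.003 0 0 0;0 0 -0.001 0 0 0;0 0 0 0 0 0;-0.0022 0.0045 0 0 0 0;-0.0022 0.0045 0 0 0 0;-0.0022 0.0045 0 0 0 0;0 0 0 0 0 0"

```text
clock: 11.35
tcp_pos: [0.6087, -0.0474, 0.0348]
orientation: [-1.39, 0.869, -0.868]
contact_force: [-0.7, -0.3, 0.6]
grip_width: -0.0004
```

Request:
send_rows --rows "-0.0013 0.0027 0 0 0 0;-0.0013 0.0027 0 0 0 0;-0.0013 0.0027 0 0 0 0;-0.0013 0.0027 0 0 0 0;-0.0013 0.0027 0 0 0 0"

```text
clock: 11.85
tcp_pos: [0.6024, -0.0346, 0.0348]
orientation: [-1.39, 0.869, -0.869]
contact_force: [1.2, -1.6, 1.2]
grip_width: -0.0001
```

```bash
cat > st.py <<'E'
from h import *
from bench import r
import sys
q=[0.55605545,0.01728608,2.02426828];c,sn=np.cos(q[2]),np.sin(q[2]);M=np.array([[c,-sn,0],[sn,c,0],[0,0,1]])
o=r.get_obs();print(o["clock"],o["tcp_pos"],"unit",(M.T@(o["tcp_pos"]-[q[0],q[1],0])*1000).round(1),"F unit",(M.T@o["contact_force"]).round(1))
n,k=sys.argv[1:3]
f=r.grab_frame(n);pickle.dump(f,open(k+".pkl","wb"));im=f["pixels"][:,:,::-1]
if n!="wrist": im=cv2.resize(im[125:245,170:310],None,fx=5,fy=5,interpolation=cv2.INTER_CUBIC)
cv2.imwrite(f"pics/{k}.png",cv2.convertScaleAbs(im,alpha=1.6 if n=="wrist" else 1.1))
E
python3 st.py wrist w10
```

```text
11.85 [ 0.60236657 -0.03459111  0.03481265] unit [-66.9 -18.9  34.8] F unit [-1.9 -0.4  1.2]
```

View pics/w10.png

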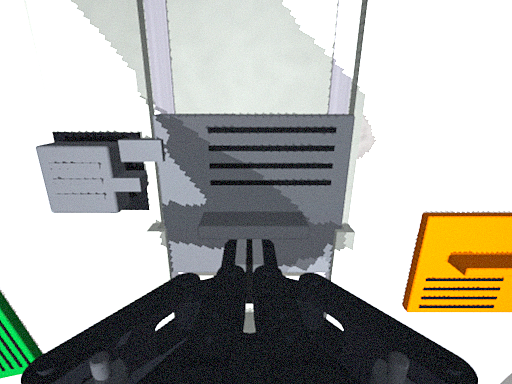

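Run:
```python
from h import *
q=[0.55605545,0.01728608,2.02426828];c,sn=np.cos(q[2]),np.sin(q[2]);M=np.array([[c,-sn,0],[sn,c,0],[0,0,1]])
f=pickle.load(open("w10.pkl","rb"))
u=lambda uv,z:(M.T@(onz(f,uv,z/1000)-[q[0],q[1],0])*1000).round(1)
print(u((250,115),65),u((163,115),65),u((352,115),65),"pad top",u((38,147),69),u((119,211),69),"rib top back",u((250,238),86),"wrist9",)
```

```text
[  8.7 -19.4  65. ] [ 8.7 27.2 65. ] [  8.7 -74.   65. ] pad top [-7.8 95.2 69. ] [-45.2  57.1  69. ] rib top back [-53.7 -19.4  86. ] wrist9
```

Request:
send_rows --rows "-0.0018 0.0036 0 0 0 0;-0.0026 0.0054 0 0 0 0;-0.0035 0.0072 0 0 0 0;-0.0035 0.0072 0 0 0 0;-0.0035 0.0072 0 0 0 0;-0.0026 0.0054 0 0 0 0;-0.0018 0.0036 0 0 0 0"

```text
clock: 12.6
tcp_pos: [0.5827, 0.0055, 0.0347]
orientation: [-1.39, 0.869, -0.869]
contact_force: [0.5, -0.4, 0.9]
grip_width: 0.0003
```

```bash
python3 st.py wrist w11
```

```text
12.6 [0.58274607 0.00554155 0.03468852] unit [-22.3 -18.8  34.7] F unit [-0.6 -0.3  0.9]
```

View pics/w11.png

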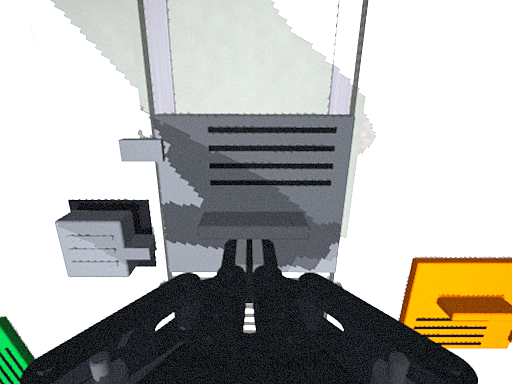

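Request:
send_rows --rows "-0.0018 0.0036 0 0 0 0;-0.0026 0.0054 0 0 0 0;-0.0035 0.0072 0 0 0 0;-0.0035 0.0072 0 0 0 0;-0.0035 0.0072 0 0 0 0;-0.0035 0.0072 0 0 0 0;-0.0031 0.0063 0 0 0 0;-0.0022 0.0045 0 0 0 0;-0.0013 0.0027 0 0 0 0;-0.0009 0.0018 0 0 0 0;0 0 0 0 0 0"

```text
clock: 13.75
tcp_pos: [0.557, 0.058, 0.0347]
orientation: [-1.39, 0.87, -0.869]
contact_force: [-0.4, -1.0, -0.2]
grip_width: 0.0
```

```bash
python3 st.py wrist w12
python3 - <<'E'
from h import *
q=[0.55605545,0.01728608,2.02426828];c,sn=np.cos(q[2]),np.sin(q[2]);M=np.array([[c,-sn,0],[sn,c,0],[0,0,1]])
f=pickle.load(open("w12.pkl","rb"))
u=lambda uv,z:(M.T@(onz(f,uv,z/1000)-[q[0],q[1],0])*1000).round(1)
print(u((250,115),65))
E
```

```text
13.75 [0.55700736 0.0580428  0.03466474] unit [ 36.2 -18.7  34.7] F unit [-0.7  0.8 -0.2]
[111.8 -19.2  65. ]
```

View pics/w12.png

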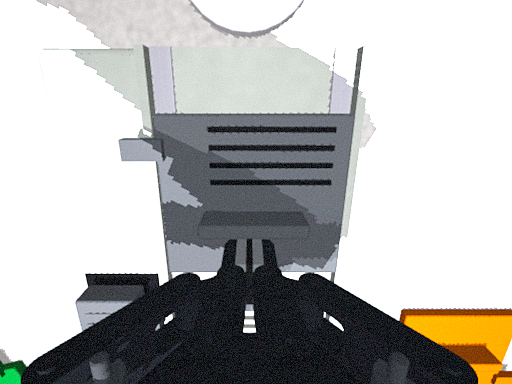

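Request:
send_rows --rows "0.0022 -0.0045 0 0 0 0;0.0044 -0.009 0 0 0 0;0 0 0.02 0 0 0;0 0 0.03 0 0 0;0 0 0.03 0 0 0;-0.01 -0.03 0.03 0 0 0;-0.02 -0.04 0.02 0 0 0;-0.02 -0.045 0.01 0 0 0;-0.02 -0.045 0 0 0 0;-0.02 -0.045 0 0 0 0;0 0 0 0 0 0"

```text
clock: 14.9
tcp_pos: [0.4702, -0.1685, 0.1754]
orientation: [-1.387, 0.878, -0.88]
contact_force: [0.6, 0.9, -0.6]
grip_width: -0.0001
```

```bash
python3 st.py scene s13; python3 st.py top t13
```

```text
14.9 [ 0.47024637 -0.16851713  0.17541976] unit [-129.4  158.5  175.4] F unit [ 0.5 -0.9 -0.6]
14.95 [ 0.47213268 -0.16499495  0.17517274] unit [-127.1  155.3  175.2] F unit [ 0.3 -1.5  0.2]
```

View pics/s13.png

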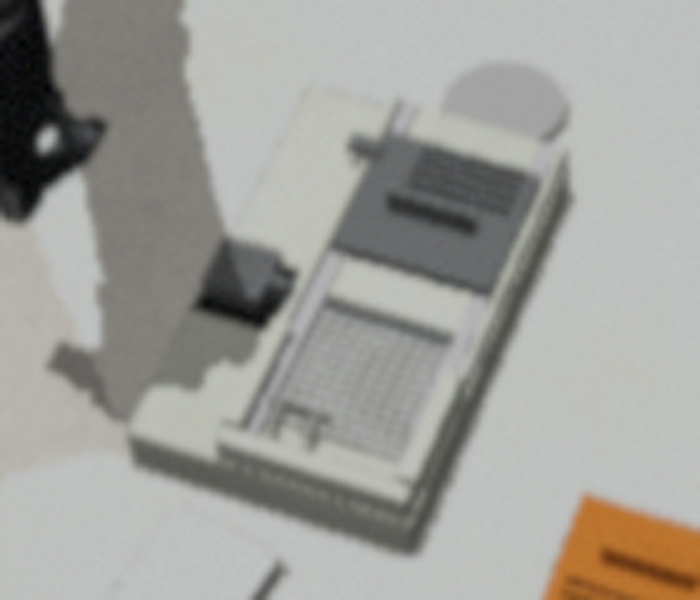

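View pics/t13.png

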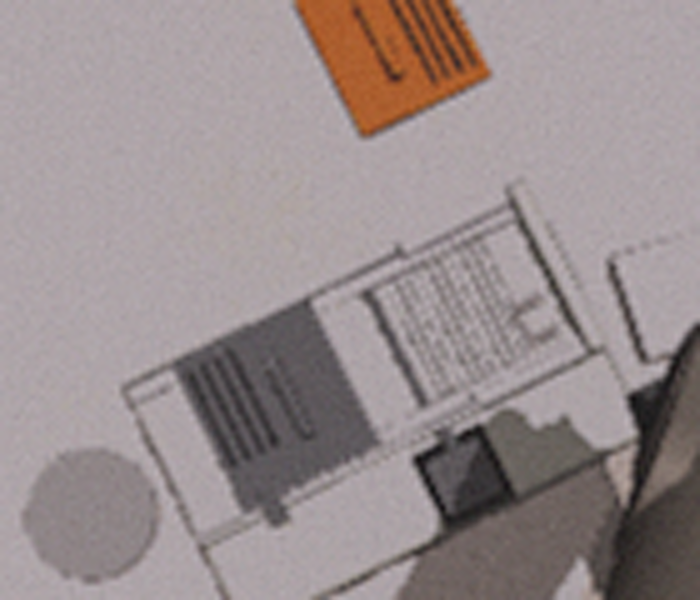

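Request:
send_rows --rows "0 0 0.02 0 0 0;0 0 0 0 0 0;0 0 0 0 0 0"

```text
clock: 15.3
tcp_pos: [0.4748, -0.1596, 0.1946]
orientation: [-1.39, 0.867, -0.868]
contact_force: [-0.2, 0.5, 0.8]
grip_width: -0.0004
```

```bash
python3 -c "
from bench import r
print(r.get_obs()['contact_force'],r.hand_in())"
```

```text
the job is handed in; nothing more can be done
[-0.15579475  0.47199559  0.75430554] None
```

The cover is off the filter bay and lying flat on the parking shelf. I handed the job in at 15.3 s with the arm clear of everything.

- **Tab:** I pressed the pad down about 10–11 mm with the shut fingertips (about 4 N). I held it about half a second, and the cover sprang forward by about 14–16 mm.
- **Push:** I pushed on the back of the rib with about 2 N or less at the readings taken. I then backed off, lifted and moved the arm away.
- **Last checks:** The final scene and top pictures show the bay open and the tab back up. The cover spans about x 12 to 112 mm in the unit's frame, so its centre is near 62 mm and about 37 mm of shelf remains ahead of it. The petri dish and orange plate look unmoved. The slide box is only partly visible in those two pictures, and I didn't check the rest of the bench at the end. The force on the arm was at noise level.
- **Disagreement:** The fingertips touched the pad with the reported TCP about 38 mm lower than expected. I found the contact by slow steps and the force reading, and set the push height from that.

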